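Register a tissue block in a two-stop nest

ROBOT

A 6-joint arm with a two-finger parallel gripper is mounted at the origin on a cart in front of the work surface, level with it; the furniture and walls round the work are solid. World frame = base frame: x ahead of the robot, y to its left, z up, the work surface at z = 0. Lengths are in m, angles in rad, forces in N, time in s.
With the tool pointing down it reaches from about 0.425 to 1.125 m from the base axis. Payload 14.9 kg.
Tool frame: the origin (TCP) lies midway between the tips of the shut fingers; the grasp point (between the pads) lies 19 mm behind it (grip_point_offset is the distance from the TCP to the grasp point, in m); z points along the fingers, y is the line along which they close (so a half turn about z gives the same grasp; the last joint's range is limited). The gripper opens to 91 mm and grips with 3 to 60 N. Pads are 32 mm wide; open, the fingers measure 118 mm over their backs; the gripper's body (76 mm by 178 mm) begins 60 mm behind the grasp point.
Start: joints at [-1.161, 0.379, 1.734, -0, 1.028, -0.033], TCP at [0.3, -0.633, 0.214] pointing down, gripper open.
Joint ranges: [-2.77, 2.77], [-0.74, 2.19], [0, 2.66], [-1.06, 4.2], [0.31, 2.87], [-3.08, 3.08]. Speed limits (rad/s): [1.89, 1.89, 2.39, 3.14, 3.14, 3.14].

INTERFACE

Orientations are given as a unit quaternion [x, y, z, w].
In Python, from plant import sense, grab_frame, get_calibration, hand_in, grip_point_offset gives the robot as it stands. The module is installed in compiled form; this text tells all that it offers.
- The arm moves only by the shell command python3 -m handwheel 'ROWS' [OPENING] [FORCE]. ROWS is JSON, a list of rows, each an object with "slide": the shift along the tool's x, y, z each as a share of 400 mm, from -1 to 1, a list of three; "yaw": the turn about the tool's z as a share of 45 degrees, from -1 to 1. A call has 1 to 5 rows; each row is the pose to reach, as a shift and turn from the pose commanded when the call began, along the tool's axes at that moment; what a row does not reach only later rows make up. A row lasts 1/10 s, in which the tool goes at most 50 mm and 8.59 degrees, less where a joint would pass 70% of its speed; a pose out of reach is approached as far as the arm can. A call with a number of a shift or a turn outside -1 to 1 is refused whole. A call with a gripper value outside its range is refused whole. OPENING is the closure, from -1 (fully open) to 1 (shut), set as the call begins (- or left out, the last holds). The fingers move at their own pace and stop on an object; FORCE is the grip in N (left out, the last holds). Time passes only in rows, so rows that repeat a pose let the fingers close. It gives the time, the measured TCP pose, the force, the opening and the grip force at its end, in the units of the state.
- sense(): the state, without advancing time (a new reading comes with each control period).
- grab_frame(name): name is "scene" or "top"; returns the picture (480x640x3 uint8, red, green, blue); there is no depth.
- get_calibration(name): a dict with "intrinsics" (3x3 intrinsics, pixels), "origin" and "attitude" of the camera in the world. Camera axes: x right, y down, z forward; pixel columns grow to the right and rows downward; lengths in m; the calibration is good to about 2 mm. A picture is of the moment at which its call begins. get_calibration takes no time and is no camera call.
- hand_in(): hands the job in; it is judged then, once.
The state is a dict: "t": time; "q": joint angles; "joint_vel": joint speeds; "joint_torque": joint torques, N m; "eef_pos": TCP position; "tcp_rot": TCP orientation; "wrist_force": force on the tool from outside, world axes, zero at the start; "wrist_torque": the same for the moment, N m; "width": finger opening in m; "grip_force": force on a finger pad.
Only numpy, scipy, OpenCV 4.12 (cv2) and the standard library are available. Lean on these libraries where they do the work, as an engineer would, in place of code of your own. Each camera call takes 0.05 s, during which the arm holds its last target. There are 200 camera calls.

TASK

On the square metal nest plate, first turn both black bar knobs clockwise (seen from above) to their end stops, so that their tongues swing clear of the seat. Then take the metal block holder with the wax tissue block on it, stand it upright on the plate, and push it home into the corner: one long side of its foot flat against the long stop bar and one short side against the short stop bar at the same time. Finish while still holding it there in the gripper, pressing firmly against both bars; do not let go, and leave the small lab items lying around where they are.

Things in the scene. Friction and masses are not known exactly. Their poses are not given: they have to be found in the camera images.
- holder_mid (a point): Middle of the loose metal holder, 30 mm above its underside, on its vertical axis. Aluminium foot 40 x 50 mm, 8 mm high; body 30 x 40 mm rising to 48 mm; tissue cassette with wax block fixed on top (60 mm overall; 0.13 to 0.27 kg). x across the 30/40 mm width, y along the length, z up. Grip across the 30 mm width, 11 mm or more above the underside; either end may face the short bar.
- seat (a point): Point on the nest plate's top where the centre of the holder's underside lies when home. The nest is fixed: an aluminium plate 160 x 160 mm, top 12 mm above the bench. x points to the long stop bar (away from the robot, turned up to 0.3 rad), y to the short stop bar (left), z up. The home holder's x and y lie along these axes (or half a turn round).
- nest: The nest plate itself; origin at the centre of its underside, same axes as seat; seat is at +35, +35, +12 mm in it. Left of the work, between y = 0.13 and 0.5 m, stands a tall microtome with a scanner; an arm that starts on that side passes over it with the fingertips about 0.4 m above the bench.
- stop_long: Long steel stop bar, fixed on the nest plate: 44 mm along nest y, 14 mm wide, 7 mm high above the plate. Its stop face looks to nest -x, 20 mm in +x from seat. Origin: centre of its underside.
- stop_short: Short steel stop bar, fixed on the nest plate: 28 mm along nest x, 14 mm wide, 7 mm high above the plate. Its stop face looks to nest -y, 25 mm in +y from seat. Origin: centre of its underside.
- clamp_side (a joint): Angle (rad) of the clamp knob right of the seat (nest -y): 0 to 0.25 at first, its tongue over the seat; grows when turned clockwise seen from above; end stop at 1.4. It stays where it is left (friction 0.06 N m).
- clamp_near (a joint): The same for the clamp knob on the robot's side (nest -x) of the seat; also clockwise, end stop at 1.4.
- clamp_side_grip (a point): Middle of the right knob's bar, on its vertical turning axis, 45 mm above the bench, 85 mm in nest -y from seat. Black bar 44 mm long, 12 mm thick, 26 mm high (20 to 46 mm above the plate). x along the bar, z up; turns with the knob. Below it a steel tongue 12 mm wide (11 to 17 mm above the plate) runs 70 mm along +x from the axis.
- clamp_near_grip (a point): The same for the knob on the robot's side, 85 mm in nest -x from seat; x along its bar and tongue.
- petri_dish: Bystander: clear round dish 60 mm wide, 14 mm high. Origin under its centre.
- cassette_3: Bystander: loose tissue cassette with wax block 29 x 40 x 12 mm, lying on the bench with no metal holder. Origin under its centre.
- mould_a: Bystander: steel base mould 31 x 43 x 12 mm. Origin under its centre.
- forceps_b: Bystander: steel forceps 112 mm long, 9 mm high. Origin under its centre.

How it is judged:
By the outcome, as a careful person would: the job done as asked, in the order asked, and still so for the second after the job is handed in, while the arm keeps its last pose, push and grip.
It also fails if it takes over 72 s, if anything falls off the work surface, if the arm or the gripper's body presses on something with over 40 N, if the wrist force passes 120 N, or if a joint passes its speed limit or range.

## Working session

There is one attempt and no reset: what is moved stays moved. The work goes in short steps, Python scripts to look and compute and a shell command to move; the robot and the scene stay as the last step left them, time stands still between calls to the robot, and variables do not carry over. Pictures are saved under pics/ and viewed, at most 10 in all, crops included, and the job is handed in when it is done.

```bash
mkdir -p pics
python3 - <<'E'
from plant import *
import cv2,numpy as np
for n in("scene","top"):
    f=grab_frame(n); cv2.imwrite(f"pics/{n}0.png",f[:,:,::-1]); c=get_calibration(n)
    print(n,{k:np.round(v,4).tolist() for k,v in c.items()})
s=sense(); print(s["eef_pos"],s["tcp_rot"],s["t"],s["width"],grip_point_offset)
E
```

```text
scene {'intrinsics': [[509.074, 0.0, 322.9808], [0.0, 509.074, 235.0054], [0.0, 0.0, 1.0]], 'origin': [0.0262, -0.7691, 0.7735], 'attitude': [0.8481, -0.3545, 0.1581, -0.3605]}
top {'intrinsics': [[486.6763, 0.0, 317.1384], [0.0, 486.6763, 238.8384], [0.0, 0.0, 1.0]], 'origin': [0.4496, -0.2134, 0.8925], 'attitude': [-0.6967, 0.7116, -0.0703, 0.0573]}
[ 0.29977033 -0.63218288  0.21339505] [ 9.75591190e-01  2.19594238e-01 -9.76318986e-05 -4.36237491e-04] 0.1 0.09130454230868044 0.0188
```

View pics/top0.png

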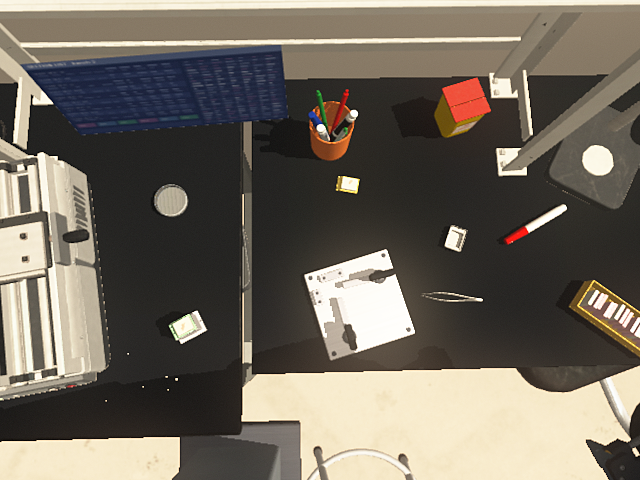

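View pics/scene0.png

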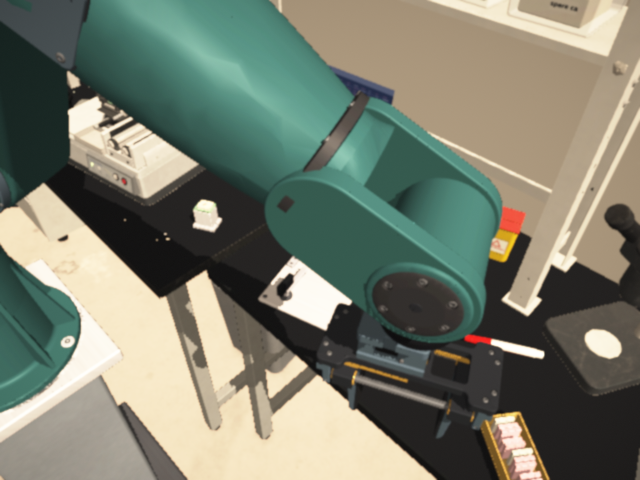

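The top view shows the nest around (358,303), the holder at (187,327) and the petri dish at (171,200). The forceps, mould and cassette lie beyond the nest. I'll enlarge the nest and the holder.

```bash
cat > h.py <<'E'
import numpy as np,cv2
from plant import *
from scipy.spatial.transform import Rotation as R
def ray(n,u,v,z):
    c=get_calibration(n);K=np.array(c["intrinsics"]);a=np.array(c["attitude"])
    M=R.from_quat(a).as_matrix() if a.size==4 else a
    d=M@np.linalg.solve(K,[u,v,1]);o=np.array(c["origin"])
    return o+d*(z-o[2])/d[2]
def proj(n,p):
    c=get_calibration(n);K=np.array(c["intrinsics"]);M=R.from_quat(c["attitude"]).as_matrix()
    q=K@(M.T@(np.array(p)-c["origin"]));return q[:2]/q[2]
def tool():
    s=sense();return np.array(s["eef_pos"]),R.from_quat(s["tcp_rot"])
def go(p,yaw=None):
    """print slide shares (tool axes) to reach TCP p and yaw share for closing-line (tool y) direction yaw (world angle)"""
    q,r=tool();d=r.as_matrix().T@(np.array(p)-q)/.4
    y=r.as_matrix()[:,1];cur=np.arctan2(y[1],y[0]);out=[]
    if yaw is not None:
        e=(yaw-cur+np.pi/2)%np.pi-np.pi/2; out=-e/(np.pi/4) # tool z down
    print("tcp",q.round(4),"ycur",round(cur,3),"slide",d.round(4),"yaw",np.round(out,3))
E
python3 - <<'E'
import cv2
i=cv2.imread("pics/top0.png")
a=cv2.resize(i[243:363,298:423],None,fx=5,fy=5,interpolation=cv2.INTER_CUBIC)[:600]
cv2.imwrite("pics/nest.png",a)
b=cv2.resize(i[302:352,160:215],None,fx=7,fy=7,interpolation=cv2.INTER_CUBIC)
j=cv2.imread("pics/scene0.png")
c=cv2.resize(j[192:242,182:232],None,fx=7,fy=7,interpolation=cv2.INTER_CUBIC)
import numpy as np
cv2.imwrite("pics/hold.png",np.hstack([b,c]))
E
```

```text
(no output)
```

View pics/nest.png

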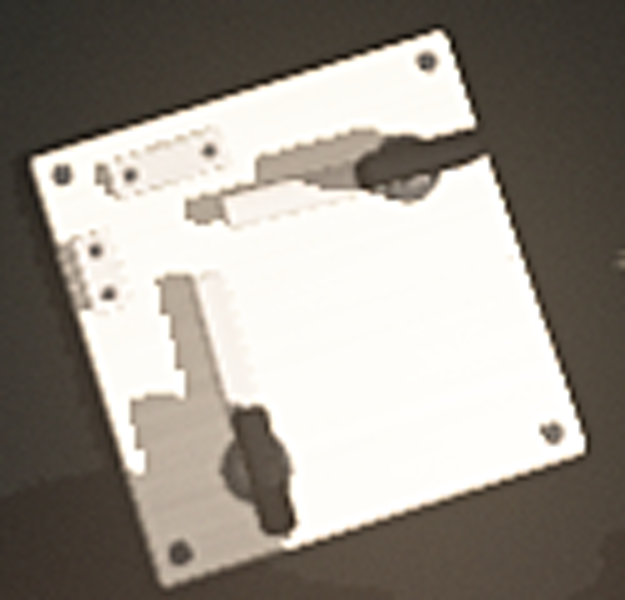

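View pics/hold.png

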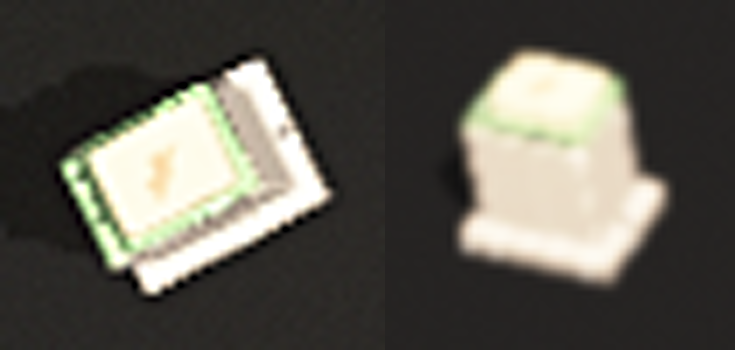

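```bash
cat >> h.py <<'E'
px=lambda u,v,s,ox,oy:((u+.5)/s-.5+ox,(v+.5)/s-.5+oy)
C=np.array([ray("top",*px(u,v,5,298,243),.012) for u,v in [(33,157),(445,28),(587,452),(163,588)]])
NC=C.mean(0)
# nest x: from bottom(near) to top(far); TL,TR far ; y: toward left
ex=(C[0]-C[3])+(C[1]-C[2]);ey=(C[0]-C[1])+(C[3]-C[2])
TH=(np.arctan2(ex[1],ex[0])+np.arctan2(ey[1],ey[0])-np.pi/2)/2
NX=np.array([np.cos(TH),np.sin(TH),0]);NY=np.array([-np.sin(TH),np.cos(TH),0])
def nest(x,y,z): return np.array([*NC[:2],0])+x*NX+y*NY+[0,0,z]
SEAT=nest(.035,.035,.012)
E
python3 - <<'E'
from h import *
print("edges",[round(np.linalg.norm(C[i]-C[i-1]),4) for i in range(4)],"NC",NC.round(4),"TH",TH,"seat",SEAT.round(4))
ks=nest(.035,-.05,.045);kn=nest(-.05,.035,.045)
print("knobs",ks.round(4),kn.round(4))
for p in (ks,kn):
    u=proj("top",p);print("crop px",((u-[298,243])*5+2).round(0))
# tongue ends (z ~ .029): measured tip centres
for nm,t,k in (("side",(224,213),ks),("near",(208,275),kn)):
    p=ray("top",*px(*t,5,298,243),.029);d=p-k;print(nm,np.linalg.norm(d[:2]).round(4),"ang nest",np.arctan2(d@NY,d@NX).round(3))
# bar ends top z=.058
for a,b in (((250,408),(278,530)),):
    p,q=[ray("top",*px(*t,5,298,243),.058) for t in (a,b)];d=p-q;print("bar near",np.linalg.norm(d),np.arctan2(d@NY,d@NX),((p+q)/2).round(4))
F=[ray("top",*px(u,v,7,160,302),.008) for u,v in [(262,57),(331,195),(150,295)]]
print("foot",np.linalg.norm(F[0]-F[1]),np.linalg.norm(F[1]-F[2]))
hc=(F[0]+F[2])/2;l=F[2]-F[1];w=F[0]-F[1];print("holder centre",hc.round(4),"long dir",np.arctan2(l[1],l[0]),"wid",np.arctan2(w[1],w[0]))
# check by wax top corners at .06
T=np.array([ray("top",*px(u,v,7,160,302),.06) for u,v in [(63,163),(205,85),(257,185),(113,270)]]);print("top centre",T.mean(0).round(4))
S=np.array([ray("scene",*px(u,v,7,182,192),.008) for u,v in [(460,235),(612,270),(668,185)] for u in [u-385]]);print("scene foot",S.round(4),(S[0]+S[2])/2)
go([*SEAT[:2],.2],TH)
E
```

```text
edges [np.float64(0.1591), np.float64(0.1585), np.float64(0.16), np.float64(0.1586)] NC [ 0.4914 -0.3043  0.012 ] TH 0.2773836557623808 seat [ 0.5155 -0.261   0.012 ]
knobs [ 0.5387 -0.3428  0.045 ] [ 0.4337 -0.2843  0.045 ]
crop px [421. 159.]
crop px [265. 469.]
side 0.0705 ang nest 1.522
near 0.0693 ang nest -0.037
bar near 0.04126500167991378 -0.08170508077403392 [ 0.434  -0.2828  0.058 ]
foot 0.0396095677007178 0.051047602320940286
holder centre [4.567e-01 1.000e-04 8.000e-03] long dir 2.0564982919748305 wid 0.4780837431405908
top centre [ 0.4565 -0.0013  0.06  ]
scene foot [[ 0.4249  0.0114  0.008 ]
 [ 0.449  -0.0355  0.008 ]
 [ 0.4859 -0.0159  0.008 ]] [ 0.45542864 -0.00223432  0.008     ]
tcp [ 0.2998 -0.6322  0.2134] ycur -1.128 slide [ 0.8848 -0.6073  0.034 ] yaw -1.789
```

Run:
```python
from h import *
go([.5387,-.3428,.12],.23)
```

```text
tcp [ 0.2998 -0.6322  0.2134] ycur -1.128 slide [ 0.8497 -0.3975  0.2338] yaw -1.729
```

```bash
python3 -m handwheel '[{"slide":[0.5,-0.25,0],"yaw":-0.9},{"slide":[0.5,-0.25,0],"yaw":-0.9},{"slide":[0.5,-0.25,0],"yaw":-0.9},{"slide":[0.5,-0.25,0],"yaw":-0.9},{"slide":[0.5,-0.25,0],"yaw":-0.9}]' -1 && python3 -c "
from h import *
go([.5387,-.3428,.12],.23)"
```

```text
t: 0.6
eef_pos: [0.4394, -0.4534, 0.2137]
tcp_rot: [0.837, 0.547, 0.0, -0.0]
wrist_force: [0.4, -0.4, -0.8]
width: 0.0911
grip_force: 0.0
tcp [ 0.4394 -0.4534  0.2137] ycur -0.413 slide [0.3529 0.1164 0.2344] yaw -0.819
```

```bash
python3 -m handwheel '[{"slide":[0.35,0.117,0.234],"yaw":-0.82},{"slide":[0.35,0.117,0.234],"yaw":-0.82},{"slide":[0.35,0.117,0.234],"yaw":-0.82},{"slide":[0.35,0.117,0.234],"yaw":-0.82},{"slide":[0.35,0.117,0.234],"yaw":-0.82}]' && python3 -m handwheel '[{"slide":[0,0,0]},{"slide":[0,0,0]}]' 0.2
python3 - <<'E'
from h import *
go([.5387,-.3428,.036],.23)
f=grab_frame("top");g=grab_frame("scene")
a=cv2.resize(f[203:363,298:458],(600,600),interpolation=cv2.INTER_CUBIC)
b=g[200:400,220:420];b=cv2.resize(b,(600,600),interpolation=cv2.INTER_CUBIC)
cv2.imwrite("pics/k1.png",cv2.resize(np.hstack([a,b]),(800,400))[:,:,::-1])
E
```

```text
t: 1.1
eef_pos: [0.5381, -0.3448, 0.1177]
tcp_rot: [0.621, 0.784, -0.0, -0.002]
wrist_force: [-0.9, -0.1, 0.4]
width: 0.0909
grip_force: 0.0invalid input at $[0]: expected keys slide, yaw
```

```bash
python3 -m handwheel '[{"slide":[0,0,0],"yaw":0},{"slide":[0,0,0],"yaw":0},{"slide":[0,0,0],"yaw":0}]' 0.3 && python3 -c "
from h import *
go([.5387,-.3428,.036],.23)"
```

```text
t: 1.4
eef_pos: [0.5375, -0.3483, 0.1207]
tcp_rot: [0.625, 0.781, 0.0, 0.0]
wrist_force: [0.3, -0.3, 0.2]
width: 0.0699
grip_force: 0.0
tcp [ 0.5375 -0.3483  0.1207] ycur 0.221 slide [0.0129 0.0058 0.2117] yaw -0.012
```

```bash
python3 -m handwheel '[{"slide":[0.013,0.006,0.08],"yaw":-0.012},{"slide":[0.013,0.006,0.14],"yaw":-0.012},{"slide":[0.013,0.006,0.18],"yaw":-0.012},{"slide":[0.013,0.006,0.212],"yaw":-0.012},{"slide":[0.013,0.006,0.212],"yaw":-0.012}]' && python3 -m handwheel '[{"slide":[0,0,0],"yaw":0},{"slide":[0,0,0],"yaw":0},{"slide":[0,0,0],"yaw":0},{"slide":[0,0,0],"yaw":0},{"slide":[0,0,0],"yaw":0}]' 1 20 && python3 -m handwheel '[{"slide":[0,0,0],"yaw":0},{"slide":[0,0,0],"yaw":0},{"slide":[0,0,0],"yaw":0}]'
```

```text
t: 1.9
eef_pos: [0.5382, -0.3421, 0.0343]
tcp_rot: [0.621, 0.784, -0.0, -0.001]
wrist_force: [-0.7, 0.4, 1.3]
width: 0.0328
grip_force: 0.0
t: 2.4
eef_pos: [0.5379, -0.3429, 0.0365]
tcp_rot: [0.62, 0.784, -0.001, -0.001]
wrist_force: [-14.1, -6.4, 10.8]
width: 0.012
grip_force: 20.0
t: 2.7
eef_pos: [0.5379, -0.3429, 0.0365]
tcp_rot: [0.62, 0.784, -0.001, -0.0]
wrist_force: [-13.4, -5.6, 8.5]
width: 0.012
grip_force: 20.0
```

```bash
python3 -m handwheel '[{"slide":[0,-0.004,0],"yaw":0.18},{"slide":[0,-0.004,0],"yaw":0.36},{"slide":[0,-0.004,0],"yaw":0.54},{"slide":[0,-0.004,0],"yaw":0.72},{"slide":[0,-0.004,0],"yaw":0.86}]' && python3 -m handwheel '[{"slide":[0,0,0],"yaw":0.16},{"slide":[0,0,0],"yaw":0.32},{"slide":[0,0,0],"yaw":0.48},{"slide":[0,0,0],"yaw":0.64},{"slide":[0,0,0],"yaw":0.78}]' && python3 -c "
from h import *
s=sense();go([.5387,-.3428,.036],.23-1.35);print(s['wrist_torque'],s['wrist_force'],s['q'],s['width'])"
```

```text
t: 3.2
eef_pos: [0.5375, -0.343, 0.0366]
tcp_rot: [0.847, 0.532, -0.0, 0.0]
wrist_force: [-3.4, -1.1, 4.8]
width: 0.0114
grip_force: 20.0
t: 3.7
eef_pos: [0.5373, -0.3428, 0.0365]
tcp_rot: [0.968, 0.252, -0.0, 0.0]
wrist_force: [-4.5, 0.1, 6.4]
width: 0.0122
grip_force: 20.0
tcp [ 0.5373 -0.3428  0.0365] ycur -1.061 slide [0.003  0.0016 0.0013] yaw 0.076
[0.05326362 0.86423256 0.13210384] [-4.49848771  0.12277916  6.36224048] [-6.04354331e-01  5.30438062e-01  1.90936859e+00 -5.22514545e-04
  7.01536568e-01  4.56721669e-01] 0.012197891467114216
```

```bash
for i in 1; do python3 -m handwheel '[{"slide":[0,0,0],"yaw":0.05},{"slide":[0,0,0],"yaw":0.1},{"slide":[0,0,0],"yaw":0.15},{"slide":[0,0,0],"yaw":0.15}]'; python3 -c "
from h import *
s=sense();go([.5387,-.3428,.036],.23-1.35);print(s['wrist_torque'],s['wrist_force'])"; done;  python3 -m handwheel '[{"slide":[0,0,0],"yaw":0.06},{"slide":[0,0,0],"yaw":0.12},{"slide":[0,0,0],"yaw":0.12}]'; python3 -c "
from h import *
s=sense();go([.5387,-.3428,.036],.23-1.35);print(s['wrist_torque'],s['wrist_force'])"
```

```text
t: 4.1
eef_pos: [0.5375, -0.3428, 0.0366]
tcp_rot: [0.98, 0.197, -0.0, 0.0]
wrist_force: [-3.1, 1.4, 5.0]
width: 0.0131
grip_force: 20.7
tcp [ 0.5375 -0.3428  0.0366] ycur -1.174 slide [0.0029 0.0012 0.0014] yaw -0.068
[0.12111078 0.69877055 0.78687948] [-3.13359787  1.43139519  5.03899135]
t: 4.4
eef_pos: [0.5376, -0.3427, 0.0365]
tcp_rot: [0.989, 0.151, 0.0, 0.0]
wrist_force: [-2.2, 1.7, 7.4]
width: 0.0157
grip_force: 22.1
tcp [ 0.5376 -0.3427  0.0365] ycur -1.267 slide [0.0025 0.001  0.0013] yaw -0.188
[0.39283405 0.42485536 0.79705322] [-2.2135378   1.73729978  7.41001433]
```

End stop reached: the torque rose to 0.8 N m and the bar slipped in the pads. I'll release and go to the near knob.

```bash
python3 -m handwheel '[{"slide":[0,0,0],"yaw":0},{"slide":[0,0,0],"yaw":0},{"slide":[0,0,0],"yaw":0},{"slide":[0,0,0],"yaw":0}]' 0.3 && python3 -m handwheel '[{"slide":[0,0,-0.1],"yaw":0},{"slide":[0,0,-0.2],"yaw":0},{"slide":[0,0,-0.2],"yaw":0},{"slide":[0,0,-0.2],"yaw":0}]' && python3 -c "
from h import *
go([.4337,-.2838,.12],TH-.06-np.pi/2)"
```

```text
t: 4.8
eef_pos: [0.5374, -0.3426, 0.0356]
tcp_rot: [0.989, 0.151, 0.0, 0.0]
wrist_force: [0.1, 0.0, 0.2]
width: 0.0321
grip_force: 0.0
t: 5.2
eef_pos: [0.5378, -0.3429, 0.1163]
tcp_rot: [0.989, 0.151, 0.001, 0.001]
wrist_force: [-0.1, -0.5, 0.3]
width: 0.0317
grip_force: 0.0
tcp [ 0.5378 -0.3429  0.1163] ycur -1.268 slide [-0.2042 -0.2186 -0.0097] yaw 0.109
```

```bash
python3 -m handwheel '[{"slide":[-0.07,-0.075,0],"yaw":0.109},{"slide":[-0.14,-0.15,0],"yaw":0.109},{"slide":[-0.204,-0.219,0],"yaw":0.109},{"slide":[-0.204,-0.219,0],"yaw":0.109},{"slide":[-0.204,-0.219,0],"yaw":0.109}]'
python3 - <<'E'
from h import *
go([.4325,-.2838,.036],TH-.06-np.pi/2)
f=grab_frame("top");g=grab_frame("scene")
a=cv2.resize(f[213:373,298:458],(400,400),interpolation=cv2.INTER_CUBIC)
b=cv2.resize(g[180:380,180:380],(400,400),interpolation=cv2.INTER_CUBIC)
cv2.imwrite("pics/k1.png",np.hstack([a,b])[:,:,::-1])
E
```

```text
t: 5.7
eef_pos: [0.4327, -0.2829, 0.1148]
tcp_rot: [0.994, 0.108, -0.0, -0.0]
wrist_force: [-1.0, -0.3, 0.2]
width: 0.0319
grip_force: 0.0
tcp [ 0.4327 -0.2829  0.1148] ycur -1.354 slide [-0.0008  0.0022  0.197 ] yaw -0.0
```

View pics/k1.png

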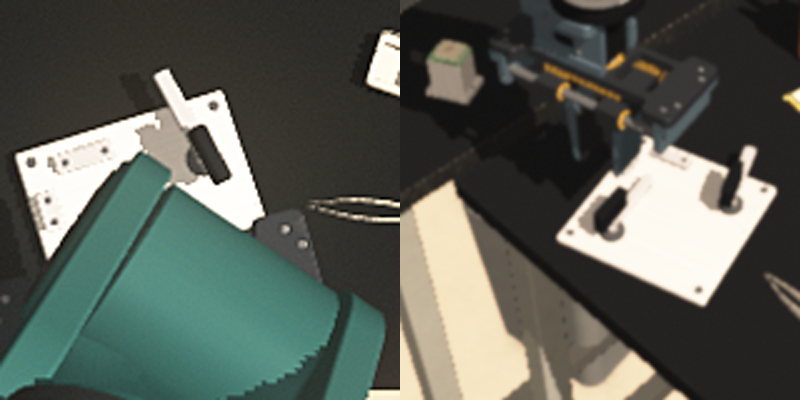

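The side knob's tongue now points away from the seat. Next I'll grip and turn the near knob.

```bash
python3 -m handwheel '[{"slide":[0,0.002,0.08],"yaw":0},{"slide":[0,0.002,0.14],"yaw":0},{"slide":[0,0.002,0.18],"yaw":0},{"slide":[0,0.002,0.2],"yaw":0},{"slide":[0,0.002,0.2],"yaw":0}]' && python3 -m handwheel '[{"slide":[0,0,0],"yaw":0},{"slide":[0,0,0],"yaw":0},{"slide":[0,0,0],"yaw":0},{"slide":[0,0,0],"yaw":0},{"slide":[0,0,0],"yaw":0}]' 1 20 && python3 -m handwheel '[{"slide":[0,0,0],"yaw":0.18},{"slide":[0,0,0],"yaw":0.36},{"slide":[0,0,0],"yaw":0.54},{"slide":[0,0,0],"yaw":0.72},{"slide":[0,0,0],"yaw":0.86}]' && python3 -c "
from h import *
s=sense();go([.4325,-.2838,.036],TH-.06-np.pi/2-1.35);print(s['wrist_torque'],s['wrist_force'])"
```

```text
t: 6.3
eef_pos: [0.4335, -0.2841, 0.0345]
tcp_rot: [0.994, 0.108, -0.001, -0.001]
wrist_force: [-0.2, 0.6, -0.7]
width: 0.0321
grip_force: 0.0
t: 6.8
eef_pos: [0.434, -0.2842, 0.0363]
tcp_rot: [0.994, 0.108, 0.0, 0.0]
wrist_force: [0.8, 4.7, 8.0]
width: 0.0118
grip_force: 20.0
t: 7.3
eef_pos: [0.434, -0.2852, 0.0363]
tcp_rot: [0.973, -0.229, 0.001, 0.001]
wrist_force: [-4.5, -9.6, 4.6]
width: 0.0121
grip_force: 20.0
tcp [ 0.434  -0.2852  0.0363] ycur -2.034 slide [-0.0049 -0.0015  0.0007] yaw 0.853
[-1.55412917  0.97337626  0.10082632] [-4.54903283 -9.62308631  4.61370377]
```

```bash
python3 -m handwheel '[{"slide":[0,0,0],"yaw":0.16},{"slide":[0,0,0],"yaw":0.32},{"slide":[0,0,0],"yaw":0.48},{"slide":[0,0,0],"yaw":0.64},{"slide":[0,0,0],"yaw":0.76}]' && python3 -m handwheel '[{"slide":[0,0,0],"yaw":0.06},{"slide":[0,0,0],"yaw":0.12},{"slide":[0,0,0],"yaw":0.18},{"slide":[0,0,0],"yaw":0.22},{"slide":[0,0,0],"yaw":0.22}]' && python3 -c "
from h import *
s=sense();go([.4325,-.2838,.036],TH-.06-np.pi/2-1.35);print(s['wrist_torque'],s['wrist_force'],s['q'])"
```

```text
t: 7.8
eef_pos: [0.4334, -0.2858, 0.0363]
tcp_rot: [0.863, -0.505, 0.001, 0.001]
wrist_force: [-12.6, -17.1, 5.6]
width: 0.0122
grip_force: 20.0
t: 8.3
eef_pos: [0.4335, -0.2861, 0.0363]
tcp_rot: [0.818, -0.575, 0.001, 0.001]
wrist_force: [-10.9, -19.1, 3.9]
width: 0.0146
grip_force: 21.6
tcp [ 0.4335 -0.2861  0.0363] ycur -2.797 slide [-0.0062  0.0005  0.0008] yaw -0.119
[-3.33156004  2.13873281  0.8330306 ] [-10.86563347 -19.10186343   3.94793214] [-0.62691115  0.39363032  2.14758183 -0.00428734  0.59803012  2.17379175]
```

```bash
python3 -m handwheel '[{"slide":[0,0,0],"yaw":0},{"slide":[0,0,0],"yaw":0},{"slide":[0,0,0],"yaw":0},{"slide":[0,0,0],"yaw":0}]' 0.3 && python3 -m handwheel '[{"slide":[0,0,-0.1],"yaw":0},{"slide":[0,0,-0.2],"yaw":0},{"slide":[0,0,-0.27],"yaw":0},{"slide":[0,0,-0.27],"yaw":0}]' -1 && python3 -c "
from h import *
go([.4562,-.0006,.12],.478)"
```

```text
t: 8.7
eef_pos: [0.4336, -0.284, 0.0356]
tcp_rot: [0.817, -0.576, 0.0, -0.0]
wrist_force: [-0.7, 0.1, -0.4]
width: 0.0319
grip_force: 0.0
t: 9.1
eef_pos: [0.4354, -0.2852, 0.1472]
tcp_rot: [0.817, -0.576, 0.003, 0.0]
wrist_force: [0.2, 0.2, -0.8]
width: 0.0613
grip_force: 0.0
tcp [ 0.4354 -0.2852  0.1472] ycur -2.798 slide [-0.6529 -0.2884  0.0658] yaw -0.172
```

```bash
python3 -m handwheel '[{"slide":[-0.11,-0.048,0],"yaw":-0.17},{"slide":[-0.22,-0.096,0],"yaw":-0.17},{"slide":[-0.33,-0.144,0],"yaw":-0.17},{"slide":[-0.44,-0.192,0],"yaw":-0.17},{"slide":[-0.55,-0.24,0],"yaw":-0.17}]' && python3 -m handwheel '[{"slide":[-0.08,-0.06,0],"yaw":0},{"slide":[-0.08,-0.06,0],"yaw":0},{"slide":[-0.08,-0.06,0],"yaw":0}]'
python3 - <<'E'
from h import *
go([.4562,-.0006,.015],.478)
f=grab_frame("top");g=grab_frame("scene")
a=cv2.resize(f[203:403,100:400],(450,300),interpolation=cv2.INTER_CUBIC)
b=cv2.resize(g[150:300,150:300],(300,300),interpolation=cv2.INTER_CUBIC)
cv2.imwrite("pics/h1.png",np.hstack([a,b])[:,:,::-1])
E
```

```text
t: 9.6
eef_pos: [0.4493, -0.0427, 0.143]
tcp_rot: [0.854, -0.52, -0.0, 0.0]
wrist_force: [1.7, -0.6, -0.2]
width: 0.0908
grip_force: 0.0
t: 9.9
eef_pos: [0.4562, -0.0045, 0.143]
tcp_rot: [0.855, -0.519, -0.0, 0.0]
wrist_force: [-0.5, -0.6, 0.1]
width: 0.0913
grip_force: 0.0
tcp [ 0.4562 -0.0045  0.143 ] ycur -2.663 slide [-0.0086 -0.0047  0.3199] yaw 0.001
```

View pics/h1.png

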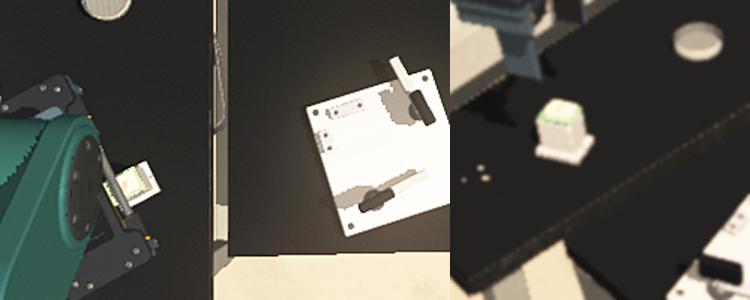

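Both tongues are clear of the seat, and the fingers straddle the holder. I'll descend and grip.

```bash
python3 -m handwheel '[{"slide":[-0.0085,-0.0047,0.1],"yaw":0},{"slide":[-0.0085,-0.0047,0.18],"yaw":0},{"slide":[-0.0085,-0.0047,0.25],"yaw":0},{"slide":[-0.0085,-0.0047,0.3],"yaw":0},{"slide":[-0.0085,-0.0047,0.315],"yaw":0}]' && python3 -m handwheel '[{"slide":[0,0,0],"yaw":0},{"slide":[0,0,0],"yaw":0},{"slide":[0,0,0],"yaw":0},{"slide":[0,0,0],"yaw":0},{"slide":[0,0,0],"yaw":0}]' 0.2 15 && python3 -c "
from h import *
go([.4562,-.0006,.017],.478)"
```

```text
t: 10.5
eef_pos: [0.4553, -0.0024, 0.0156]
tcp_rot: [0.854, -0.521, -0.001, 0.001]
wrist_force: [-0.2, 0.2, 0.4]
width: 0.0913
grip_force: 0.0
t: 11.0
eef_pos: [0.457, -0.0013, 0.0181]
tcp_rot: [0.854, -0.52, 0.0, -0.0]
wrist_force: [-0.2, 0.4, -0.8]
width: 0.0541
grip_force: 0.0
tcp [ 0.457  -0.0013  0.0181] ycur -2.665 slide [-0.0025  0.0011  0.0027] yaw -0.002
```

```bash
python3 -m handwheel '[{"slide":[0,0,0],"yaw":0},{"slide":[0,0,0],"yaw":0},{"slide":[0,0,0],"yaw":0},{"slide":[0,0,0],"yaw":0},{"slide":[0,0,0],"yaw":0}]' 1 15 && python3 -m handwheel '[{"slide":[0,0,0],"yaw":0},{"slide":[0,0,0],"yaw":0},{"slide":[0,0,0],"yaw":0}]' 1 45 && python3 -c "
from h import *
go([.4562,-.0006,.017],.478)"
```

```text
t: 11.5
eef_pos: [0.4567, -0.0013, 0.0176]
tcp_rot: [0.854, -0.52, -0.0, 0.0]
wrist_force: [-0.2, -0.0, 2.6]
width: 0.0296
grip_force: 15.0
t: 11.8
eef_pos: [0.4567, -0.0013, 0.0176]
tcp_rot: [0.854, -0.52, -0.0, -0.0]
wrist_force: [-1.4, 1.2, 4.5]
width: 0.0299
grip_force: 45.0
tcp [ 0.4567 -0.0013  0.0176] ycur -2.665 slide [-0.0021  0.0003  0.0015] yaw -0.002
```

```bash
python3 -m handwheel '[{"slide":[0,0,-0.06],"yaw":0},{"slide":[0,0,-0.15],"yaw":0},{"slide":[0,0,-0.24],"yaw":0},{"slide":[0,0,-0.28],"yaw":0},{"slide":[0,0,-0.28],"yaw":0}]' && python3 -c "
from h import *
print(sense()['width']);go(nest(.023,.023,.13),TH)"
```

```text
t: 12.3
eef_pos: [0.4579, -0.0014, 0.1313]
tcp_rot: [0.854, -0.52, 0.002, -0.001]
wrist_force: [0.5, -0.1, -2.6]
width: 0.0297
grip_force: 45.0
0.02971126483666959
tcp [ 0.4579 -0.0014  0.1313] ycur -2.665 slide [0.6662 0.2051 0.004 ] yaw 0.254
```

```bash
python3 -m handwheel '[{"slide":[0.06,0.02,0],"yaw":0.1},{"slide":[0.16,0.05,0],"yaw":0.2},{"slide":[0.26,0.08,0],"yaw":0.25},{"slide":[0.36,0.11,0],"yaw":0.254},{"slide":[0.46,0.14,0],"yaw":0.254}]' && python3 -m handwheel '[{"slide":[0.09,0.02,0],"yaw":0},{"slide":[0.15,0.03,0],"yaw":0},{"slide":[0.18,0.03,0],"yaw":0},{"slide":[0.18,0.03,0],"yaw":0},{"slide":[0.18,0.03,0],"yaw":0}]'
python3 - <<'E'
from h import *
go(nest(.023,.023,.034),TH)
f=grab_frame("top");g=grab_frame("scene")
a=cv2.resize(f[203:363,290:450],(400,400),interpolation=cv2.INTER_CUBIC)
b=cv2.resize(g[180:380,220:420],(400,400),interpolation=cv2.INTER_CUBIC)
cv2.imwrite("pics/p1.png",np.hstack([a,b])[:,:,::-1])
E
```

```text
t: 12.8
eef_pos: [0.4905, -0.1919, 0.1277]
tcp_rot: [0.798, -0.603, -0.001, 0.0]
wrist_force: [1.1, -0.2, -2.1]
width: 0.03
grip_force: 45.0
t: 13.3
eef_pos: [0.4989, -0.262, 0.1285]
tcp_rot: [0.798, -0.603, -0.001, 0.0]
wrist_force: [-0.1, 0.4, -1.8]
width: 0.0295
grip_force: 45.0
tcp [ 0.4989 -0.262   0.1285] ycur -2.864 slide [ 0.0392 -0.0108  0.2362] yaw -0.0
```

View pics/p1.png

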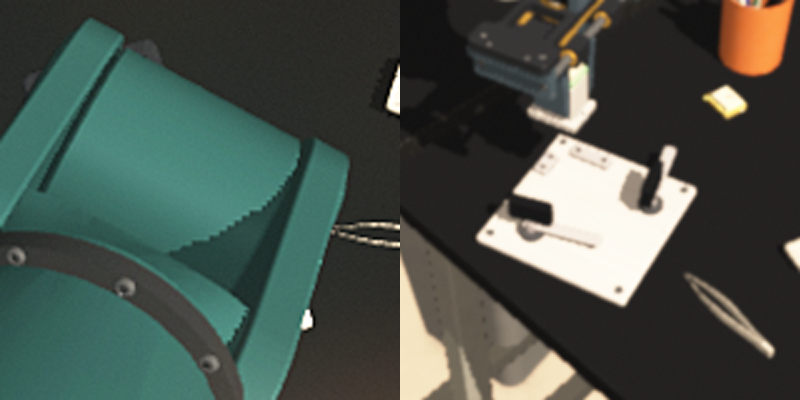

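The holder hangs upright in the grip and both tongues are clear. I'll lower it to just short of the plate, inside the corner.

```bash
python3 -m handwheel '[{"slide":[0.039,-0.011,0.0],"yaw":0},{"slide":[0.039,-0.011,0.08],"yaw":0},{"slide":[0.039,-0.011,0.16],"yaw":0},{"slide":[0.039,-0.011,0.215],"yaw":0},{"slide":[0.039,-0.011,0.23],"yaw":0}]' && python3 -m handwheel '[{"slide":[0,0,0],"yaw":0},{"slide":[0,0,0],"yaw":0}]' && python3 -c "
from h import *
go(nest(.023,.023,.0296),TH);print(sense()['wrist_force'])"
```

```text
t: 13.9
eef_pos: [0.5072, -0.2762, 0.0354]
tcp_rot: [0.798, -0.602, -0.001, 0.0]
wrist_force: [-0.3, 0.0, -1.6]
width: 0.0298
grip_force: 45.0
t: 14.1
eef_pos: [0.5088, -0.2773, 0.0386]
tcp_rot: [0.798, -0.603, 0.001, -0.0]
wrist_force: [0.0, -0.0, -2.2]
width: 0.03
grip_force: 45.0
tcp [ 0.5088 -0.2773  0.0386] ycur -2.864 slide [-0.0045  0.003   0.0225] yaw -0.0
[ 0.0029997  -0.00823838 -2.1873245 ]
```

```bash
python3 -m handwheel '[{"slide":[0,0,0.008],"yaw":0},{"slide":[0,0,0.016],"yaw":0},{"slide":[0,0,0.022],"yaw":0},{"slide":[0,0,0.025],"yaw":0},{"slide":[0,0,0.025],"yaw":0}]' && python3 -m handwheel '[{"slide":[0,0,0],"yaw":0},{"slide":[0,0,0],"yaw":0}]' && python3 -c "
from h import *
go(nest(.035,.035,.0296),TH);print(sense()['wrist_force'])"
```

```text
t: 14.6
eef_pos: [0.5083, -0.2771, 0.0294]
tcp_rot: [0.798, -0.603, -0.0, 0.0]
wrist_force: [-12.5, 6.8, 33.4]
width: 0.0293
grip_force: 45.0
t: 14.8
eef_pos: [0.5083, -0.2771, 0.0294]
tcp_rot: [0.798, -0.603, 0.0, 0.0]
wrist_force: [-11.1, 5.9, 34.3]
width: 0.0299
grip_force: 45.0
tcp [ 0.5083 -0.2771  0.0294] ycur -2.864 slide [-0.0337 -0.0282 -0.0005] yaw -0.0
[-11.11457136   5.91134814  34.32595546]
```

```bash
python3 -m handwheel '[{"slide":[0,-0.004,-0.0015],"yaw":0},{"slide":[0,-0.01,-0.0015],"yaw":0},{"slide":[0,-0.016,-0.0015],"yaw":0},{"slide":[0,-0.022,-0.0015],"yaw":0},{"slide":[0,-0.026,-0.0015],"yaw":0}]'
cat >> h.py <<'E'
def st():
    s=sense();w=np.array(s["wrist_force"]);p=np.array(s["eef_pos"])-nest(0,0,0)
    print("F nest",(w@NX).round(1),(w@NY).round(1),w[2].round(1),"tau",np.round(s["wrist_torque"],2),"pos nest",(p@NX*1e3).round(1),(p@NY*1e3).round(1),(p[2]*1e3).round(1),"w",np.round(s["width"],4),"t",s["t"]);go(nest(.035,.035,.0296),TH)
E
python3 -c "
from h import *
st()"
```

```text
t: 15.3
eef_pos: [0.5178, -0.2747, 0.0295]
tcp_rot: [0.798, -0.602, -0.0, 0.001]
wrist_force: [-12.7, -3.8, 23.4]
width: 0.03
grip_force: 45.0
F nest -13.2 -0.2 23.4 tau [-0.57  2.58  0.03] pos nest 33.5 21.2 29.5 w 0.03 t 15.3
tcp [ 0.5178 -0.2747  0.0295] ycur -2.864 slide [-0.0345 -0.0037 -0.0004] yaw 0.0
```

```bash
for k in 1; do python3 -m handwheel '[{"slide":[0,-0.002,-0.0008],"yaw":0},{"slide":[0,-0.004,-0.0008],"yaw":0},{"slide":[0,-0.004,-0.0008],"yaw":0}]' >/dev/null; python3 -c "
from h import *
st()"; python3 -m handwheel '[{"slide":[0,-0.001,0],"yaw":0},{"slide":[0,-0.002,0],"yaw":0},{"slide":[0,-0.002,0],"yaw":0}]'>/dev/null; python3 -c "
from h import *
st()"; done
```

```text
F nest -23.0 -3.8 24.9 tau [-1.89  4.11  0.11] pos nest 33.8 21.2 29.5 w 0.0297 t 15.6
tcp [ 0.5181 -0.2746  0.0295] ycur -2.863 slide [-0.0344 -0.0031 -0.0004] yaw 0.001
F nest -31.0 -6.3 28.8 tau [-2.62  5.25  0.13] pos nest 33.9 21.2 29.5 w 0.0296 t 15.9
tcp [ 0.5181 -0.2746  0.0295] ycur -2.863 slide [-0.0344 -0.0029 -0.0002] yaw 0.001
```

Contact with the long bar. Now I'll ease the push slightly and slide toward the short bar.

```bash
python3 -m handwheel '[{"slide":[-0.004,0.003,-0.0015],"yaw":0},{"slide":[-0.01,0.003,-0.0015],"yaw":0},{"slide":[-0.016,0.003,-0.0015],"yaw":0},{"slide":[-0.022,0.003,-0.0015],"yaw":0},{"slide":[-0.028,0.003,-0.0015],"yaw":0}]'>/dev/null; python3 -c "
from h import *
st()";  python3 -m handwheel '[{"slide":[-0.002,0,0],"yaw":0},{"slide":[-0.004,0,0],"yaw":0},{"slide":[-0.006,0,0],"yaw":0},{"slide":[-0.006,0,0],"yaw":0}]'>/dev/null; python3 -c "
from h import *
st()"
```

```text
F nest -19.1 -14.4 5.6 tau [-3.59  2.85  0.02] pos nest 33.8 31.7 29.5 w 0.03 t 16.4
tcp [ 0.5152 -0.2645  0.0295] ycur -2.864 slide [-0.0082 -0.003  -0.0002] yaw 0.001
F nest -20.6 -19.3 3.5 tau [-4.44  2.99  0.08] pos nest 33.8 33.5 29.6 w 0.0295 t 16.8
tcp [ 0.5147 -0.2627  0.0296] ycur -2.863 slide [-0.0037 -0.003  -0.    ] yaw 0.001
```

```bash
python3 -m handwheel '[{"slide":[-0.002,0,0.001],"yaw":0},{"slide":[-0.003,0,0.001],"yaw":0},{"slide":[-0.003,0,0.001],"yaw":0}]'>/dev/null; python3 -c "
from h import *
st()";  python3 -m handwheel '[{"slide":[-0.002,0,0.001],"yaw":0},{"slide":[-0.003,0,0.001],"yaw":0},{"slide":[-0.003,0,0.001],"yaw":0}]'>/dev/null; python3 -c "
from h import *
st()"
```

```text
F nest -24.9 -26.9 7.1 tau [-6.06  3.59  0.04] pos nest 33.9 33.7 29.6 w 0.0298 t 17.1
tcp [ 0.5147 -0.2626  0.0296] ycur -2.863 slide [-0.0033 -0.0028  0.    ] yaw 0.002
F nest -30.2 -32.9 10.9 tau [-7.62  4.22  0.12] pos nest 33.9 33.8 29.7 w 0.0301 t 17.4
tcp [ 0.5147 -0.2624  0.0297] ycur -2.862 slide [-0.0029 -0.0028  0.0001] yaw 0.002
```

```bash
python3 -m handwheel '[{"slide":[0.001,0,0.001],"yaw":0},{"slide":[0.001,0,0.003],"yaw":0},{"slide":[0.001,0,0.004],"yaw":0},{"slide":[0.001,0,0.004],"yaw":0}]' 1 60 >/dev/null
python3 - <<'E'
from h import *
st()
g=grab_frame("scene"); f=grab_frame("top")
u=proj("scene",nest(.035,.035,.03)).astype(int);print(u)
b=g[u[1]-50:u[1]+50,u[0]-50:u[0]+50]
v=proj("top",nest(.035,.035,.03)).astype(int)
a=f[v[1]-50:v[1]+50,v[0]-50:v[0]+50]
cv2.imwrite("pics/f1.png",np.hstack([cv2.resize(x,(400,400),interpolation=cv2.INTER_CUBIC) for x in(b,a)])[:,:,::-1])
E
```

```text
F nest -38.9 -23.6 44.6 tau [-5.8   6.11  0.14] pos nest 33.9 33.6 29.5 w 0.0301 t 17.8
tcp [ 0.5148 -0.2626  0.0295] ycur -2.862 slide [-0.0034 -0.0027 -0.0002] yaw 0.002
[307 260]
```

View pics/f1.png

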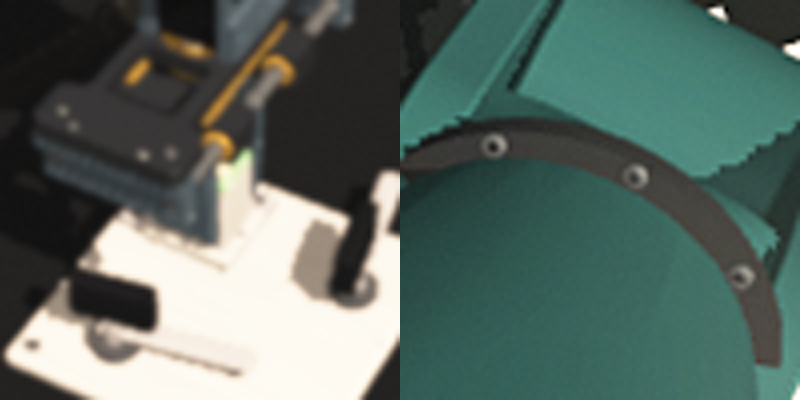

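```bash
python3 -m handwheel '[{"slide":[-0.002,0.001,-0.0025],"yaw":0},{"slide":[-0.004,0.002,-0.0025],"yaw":0},{"slide":[-0.005,0.002,-0.0025],"yaw":0},{"slide":[-0.005,0.002,-0.0025],"yaw":0}]' >/dev/null; python3 -c "
from h import *
st()"; python3 -m handwheel '[{"slide":[0,0,0],"yaw":0},{"slide":[0,0,0],"yaw":0},{"slide":[0,0,0],"yaw":0},{"slide":[0,0,0],"yaw":0},{"slide":[0,0,0],"yaw":0}]' >/dev/null; python3 -c "
from h import *
st()"
```

```text
F nest -31.6 -41.4 12.9 tau [-9.18  4.07  0.1 ] pos nest 33.9 34.0 29.8 w 0.0297 t 18.3
tcp [ 0.5147 -0.2623  0.0298] ycur -2.862 slide [-0.0025 -0.0028  0.0004] yaw 0.003
F nest -31.2 -40.0 12.3 tau [-9.08  4.04  0.08] pos nest 33.9 34.0 29.8 w 0.0298 t 18.8
tcp [ 0.5147 -0.2623  0.0298] ycur -2.862 slide [-0.0026 -0.0027  0.0004] yaw 0.003
```

```bash
python3 -m handwheel '[{"slide":[0.001,0,0.0008],"yaw":0},{"slide":[0.0025,0,0.0008],"yaw":0},{"slide":[0.0025,0,0.0008],"yaw":0},{"slide":[0.0025,0,0.0008],"yaw":0},{"slide":[0.0025,0,0.0008],"yaw":0}]' >/dev/null; python3 -c "
from h import *
st();p,r=tool();print(r.as_matrix()[:,2].round(4))"
```

```text
F nest -30.5 -30.5 23.1 tau [-7.25  4.27  0.12] pos nest 33.9 33.9 29.7 w 0.0296 t 19.3
tcp [ 0.5147 -0.2624  0.0297] ycur -2.862 slide [-0.0029 -0.0028  0.0003] yaw 0.002
[ 0.0024 -0.0064 -1.    ]
```

```bash
python3 -m handwheel '[{"slide":[0.001,0,0.001],"yaw":0},{"slide":[0.001,0.001,0.0015],"yaw":0},{"slide":[0.001,0.001,0.0015],"yaw":0},{"slide":[0.001,0.001,0.0015],"yaw":0},{"slide":[0.001,0.001,0.0015],"yaw":0}]' >/dev/null; python3 -c "
from h import *
st();p,r=tool();print(r.as_matrix()[:,2].round(4))"
```

```text
F nest -29.1 -24.6 32.9 tau [-5.65  4.43  0.21] pos nest 33.9 33.7 29.6 w 0.0296 t 19.8
tcp [ 0.5147 -0.2626  0.0296] ycur -2.863 slide [-0.0032 -0.0029  0.    ] yaw 0.002
[ 0.0026 -0.0058 -1.    ]
```

```bash
python3 -c "
from plant import *
print(hand_in())"
```

```text
the job is handed in; nothing more can be done
None
```

I turned both knobs clockwise to their end stops, and the holder is home in the corner, still gripped and pressing about 29 N on the long bar and 25 N on the short bar. I handed the job in at about 20 s; the arm never touched the small lab items, and I don't have the judge's result.

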